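Load the sloped feed rack with snowshoe parts

TASK

Load the sloped feed rack in numbered order: first put the aluminium crossbar in the lane whose bridge carries one stud, then the brass pivot pin in the lane with two studs. Each part lies lengthwise in its lane and is slid down the slope, under the little bridge, until its end rests against the stop at the bottom. Leave the buckle, screwdriver and shackle ring where they are.

Things in the scene. Friction and masses are not known exactly. Their poses are not given: they have to be found in the camera images.
- crossbar_center (a point): centre of the silver aluminium crossbar, a loose square bar 100 mm long (its x axis), 24 mm wide and 24 mm high with two dark dots on top, 0.15 kg; it starts lying flat on the cart top. Either end may go first
- pin_center (a point): centre of the chunky brass pivot pin, loose, lying along its x axis, 76 mm long: a round shaft 18 mm in diameter and 48 mm long between two square ends, each 14 mm long and 24 x 24 mm, which keep it from rolling; 0.2 kg; it starts lying flat on the cart top, shaft axis 12 mm up. Either end may go first
- rack: plywood board 290 x 200 x 12 mm, fixed, under the three equal steel lanes. The lanes stand side by side, 60 mm apart, in any order; the wooden bridge over each carries one, two or three black studs (11 mm). They slope 15 degrees down, away from the robot. Parts laid on them do not slide by themselves: push them down from their uphill end (a few newtons). Origin: underside centre
- lane1: the one-stud lane. Origin: middle of the floor at the foot of the stop; x points downhill along the floor into the stop, y across, z square out of the floor. Stop face at x = 0, 33 mm high. Floor 54 mm wide from x = -0.260 to 0. Side walls 12 mm high, 44 mm apart inside, only from x = -0.120 to 0; above that the floor is an open deck, level with its neighbours, to lay a part on
- lane2: the two-stud lane, same shape and frame as lane1. In each lane the bridge spans from x = -0.042 to -0.018, its underside 38 mm and top 44 mm above the floor (stud tops 48 mm), so a part 24 mm high slides under it
- lane3: the three-stud lane, same shape and frame as lane1; not used, stays empty
- buckle_center (a point): centre of the red tension buckle, a loose flat frame 60 x 52 x 10 mm on the cart top; leave it
- screwdriver: the worn horn-handled screwdriver, about 0.2 m long, loose on the cart top near the robot; leave it
- shackle: a steel shackle ring 52 mm across and 8 mm thick, loose on the cart top; leave it
Mind the look-alikes: they are no part of the job. There is more than one size of the part that bears crossbar_center; the job needs the largest.

How it is judged:
By the outcome, as a careful person would: the job done as asked, in the order asked, and still so for the second after the job is handed in, with the robot touching nothing.
It also fails if it takes over 67 s, if anything falls off the work surface, if the arm or the gripper's body presses on something with over 40 N, if the wrist force passes 120 N, or if a joint passes its speed limit or range.

ROBOT

A 6-joint arm with a two-finger parallel gripper is mounted at the origin on the work surface. World frame = base frame: x ahead of the robot, y to its left, z up, the work surface at z = 0. Lengths are in mm, angles in rad, forces in N, time in s.
With the tool pointing down it reaches from about 275 to 775 mm from the base axis. Payload 14.6 kg.
Tool frame: the origin (TCP) lies between the finger pads; the fingertips stand 22 mm ahead of it and the grasp point (between the pads) lies 3 mm ahead of it; z points along the fingers, x is the direction in which the jaws open and shut, and the axes are right-handed (so a half turn about z gives the same grasp; the last joint's range is limited). The gripper opens to 85 mm and grips with 20 to 120 N. Pads are 22 mm wide; open, the fingers measure 114 mm over their backs; the gripper's body (76 mm by 85 mm) begins 54 mm behind the grasp point. The pads swing forward as they close: fully open they stand 13 mm farther back than shut.
Start: joints at [1.171, 0.263, -0.048, 1.259, 0, 1.415], TCP at [127.245, 509.35, 253.278] pointing down, gripper open.
Joint ranges: [-2.65, 2.65], [-0.89, 1.7], [-1.18, 1.37], [-2.13, 2.11], [-1.35, 1.29], [-3.14, 3.14]. Speed limits (rad/s): [1.89, 1.89, 2.57, 2.79, 3.14, 3.14].

INTERFACE

Orientations are given as a unit quaternion [x, y, z, w].
In Python, from cell import manip gives the robot as it stands.
- The arm moves only by the shell command python3 -m pendant 'ROWS' [FORCE]. ROWS is JSON, a list of rows, each a list of 3 entries, a list of its own where there are three numbers: the finger opening in m, from 0 to 0.0854, then the shift along the tool's x, y, z in m, then the turn, a rotation vector about the tool's x, y, z in degrees. A call has 1 to 12 rows; each row shifts and turns the commanded pose from where the row before left it, along the tool's axes as they then stand; what a row does not reach is not made up. A row lasts 1/12 s, in which the tool goes at most 41.7 mm and 7.16 degrees, less where a joint would pass 70% of its speed; a pose out of reach is approached as far as the arm can. A call is refused whole if a number of a shift passes 0.0417 or a number of a turn 7.16, either way. A call with a gripper value outside its range is refused whole. The fingers move at their own pace and stop on an object; FORCE is the grip in N (left out, the last holds). Time passes only in rows, so rows that do not move let the fingers close. It gives the time, the measured TCP pose, the force and the opening at its end, in the units of the state.
- manip.read_state(): the state, without advancing time (a new reading comes with each control period).
- manip.camera(name): name is "side" or "top"; returns the picture (480x640x3 uint8, red, green, blue); there is no depth.
- manip.camera_model(name): a dict with "fx", "fy", "cx", "cy" (pixels), "camera_from_world" (4x4, takes a point from world to camera coordinates). Camera axes: x right, y down, z forward; pixel columns grow to the right and rows downward; lengths in mm; the calibration is good to about 2 mm. A picture is of the moment at which its call begins. camera_model takes no time and is no camera call.
- manip.finish_job(): hands the job in, once; it reports no verdict.
The state is a dict: "t": time; "joint_positions": joint angles; "dq": joint speeds; "joint_torque": joint torques, N m; "position": TCP position; "orientation": TCP orientation; "contact_force": force on the tool from outside, world axes, zero at the start; "moment": the same for the moment, N m; "finger_gap": finger opening in mm.
Only numpy, scipy, OpenCV 4.12 (cv2) and the standard library are available. Lean on these libraries where they do the work, as an engineer would, in place of code of your own. Each camera call takes 0.05 s, during which the arm holds its last target.

## Working session

There is one attempt and no reset: what is moved stays moved. The work goes in short steps, Python scripts to look and compute and a shell command to move; the robot and the scene stay as the last step left them, time stands still between calls to the robot, and variables do not carry over. Pictures are saved under pics/ and viewed, and the job is handed in when it is done.

```bash
mkdir -p pics; ls; python3 - <<'E'
from cell import manip
import cv2
for n in("side","top"):
    cv2.imwrite(f"pics/{n}0.png",manip.camera(n)[:,:,::-1])
    print(n,manip.camera_model(n))
print(manip.read_state())
E
```

```text
pics
side {'fx': 582.2516217452896, 'fy': 582.2516217452896, 'cx': 328.15463279690107, 'cy': 247.55550553187678, 'camera_from_world': array([[ 9.76202048e-01, -2.16095830e-01, -1.82250852e-02,
        -5.78436450e+02],
       [-1.26700999e-01, -5.00118279e-01, -8.56637942e-01,
         7.14684031e+01],
       [ 1.76001189e-01,  8.38560850e-01, -5.15596046e-01,
         1.23946561e+03],
       [ 0.00000000e+00,  0.00000000e+00,  0.00000000e+00,
         1.00000000e+00]])}
top {'fx': 543.8972173778792, 'fy': 543.8972173778792, 'cx': 315.86544454574664, 'cy': 235.7518820529076, 'camera_from_world': array([[ 8.33967194e-02, -9.96516225e-01,  6.32089021e-04,
        -1.68626520e+02],
       [-9.75262300e-01, -8.17482871e-02, -2.05379315e-01,
         5.50914706e+02],
       [ 2.04715492e-01,  1.65115085e-02, -9.78682245e-01,
         9.61097825e+02],
       [ 0.00000000e+00,  0.00000000e+00,  0.00000000e+00,
         1.00000000e+00]])}
{'t': 0.1, 'joint_positions': array([ 1.17070933e+00,  2.63498984e-01, -4.88708639e-02,  1.25939651e+00,
       -8.83035210e-06,  1.41546836e+00]), 'dq': array([-0.00082902, -0.00265481,  0.00265027,  0.00065643,  0.00168624,
        0.00073388]), 'joint_torque': array([ 4.22083394e-03, -6.38581395e+01,  3.85061538e+01,  1.00208403e-02,
       -4.89567947e-05, -3.18591447e-05]), 'position': array([127.15316993, 509.13984916, 252.86174371]), 'orientation': array([ 7.88137754e-01,  6.15498697e-01, -4.21695858e-04,  2.39654819e-04]), 'contact_force': array([-0.53015638, -1.45320374,  0.55039787]), 'moment': array([-0.01385608,  0.05256036,  0.02999404]), 'finger_gap': 85.56891405267179}
```

View pics/side0.png

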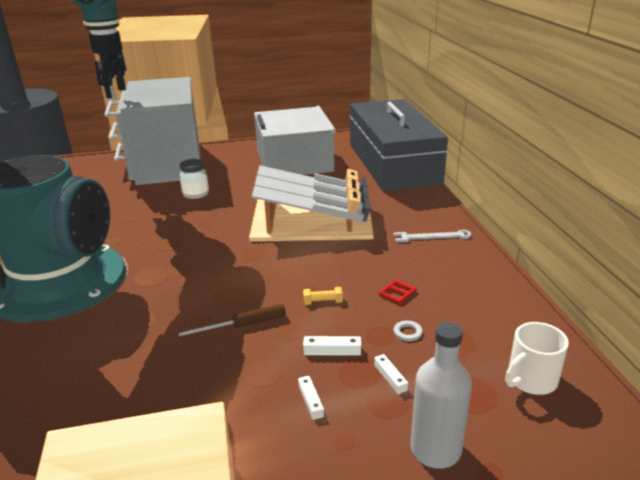

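View pics/top0.png

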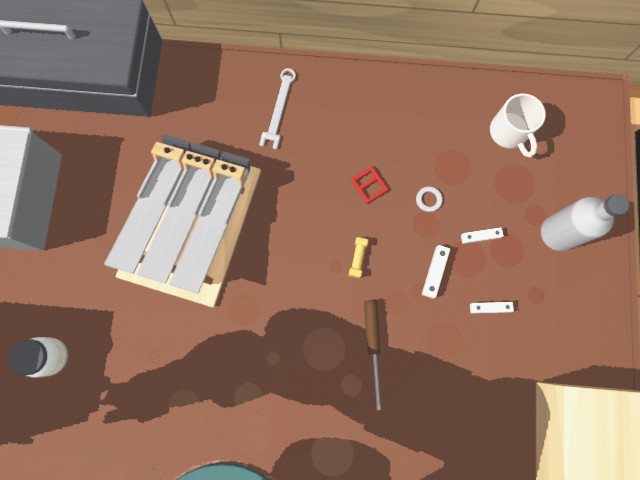

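```bash
python3 - <<'E'
import cv2
t=cv2.imread('pics/top0.png');s=cv2.imread('pics/side0.png')
cv2.imwrite('pics/c1.png',cv2.resize(t[130:310,100:270],None,fx=3.3,fy=3.3,interpolation=cv2.INTER_CUBIC))
cv2.imwrite('pics/c2.png',cv2.resize(t[220:310,330:460],None,fx=6,fy=6,interpolation=cv2.INTER_CUBIC))
cv2.imwrite('pics/c3.png',cv2.resize(s[155:255,240:390],None,fx=5.3,fy=5.3,interpolation=cv2.INTER_CUBIC))
cv2.imwrite('pics/c4.png',cv2.resize(s[280:360,290:370],None,fx=7,fy=7,interpolation=cv2.INTER_CUBIC))
E
```

```text
(no output)
```

View pics/c1.png

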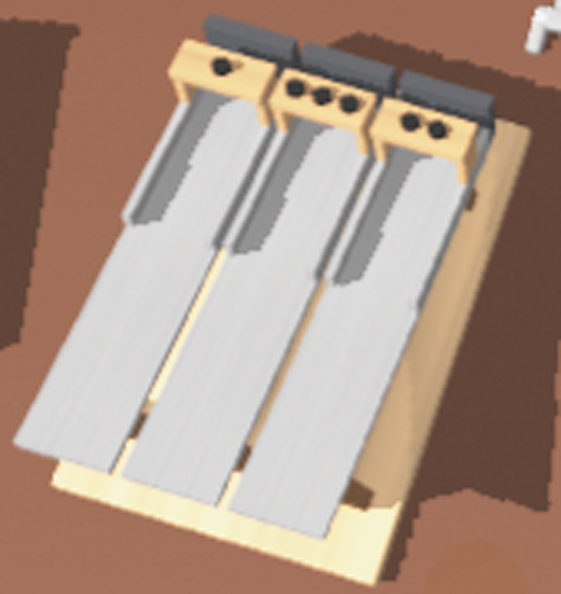

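View pics/c2.png

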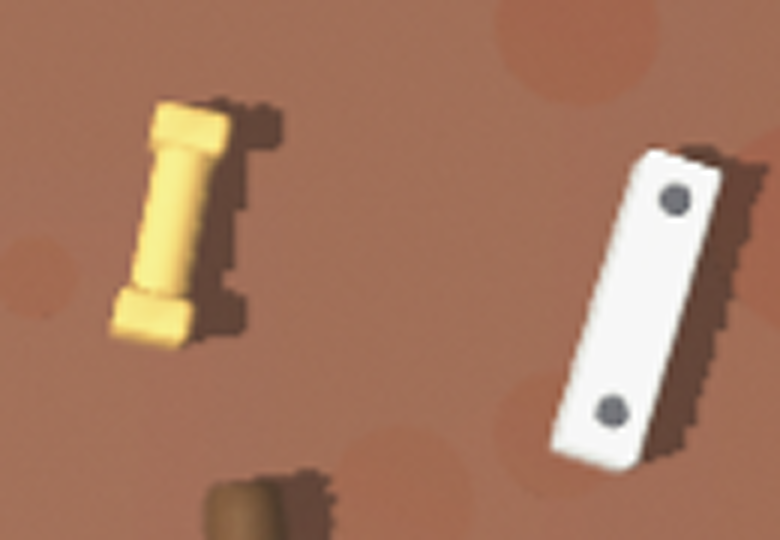

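View pics/c3.png

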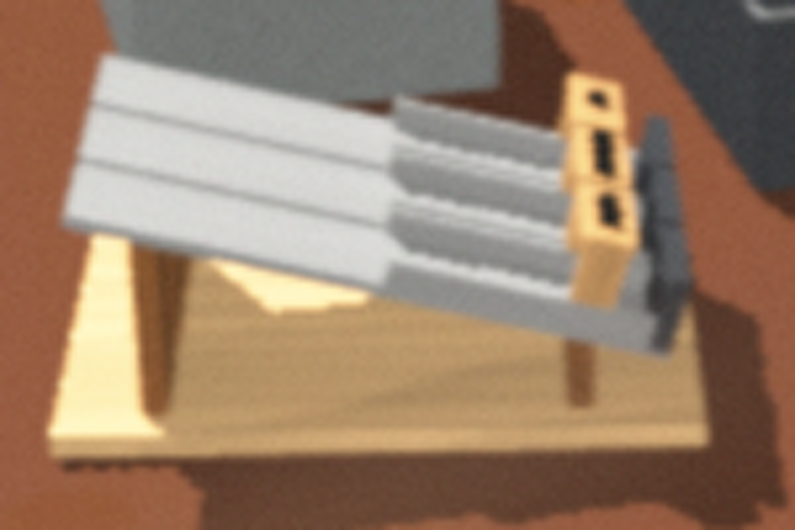

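View pics/c4.png

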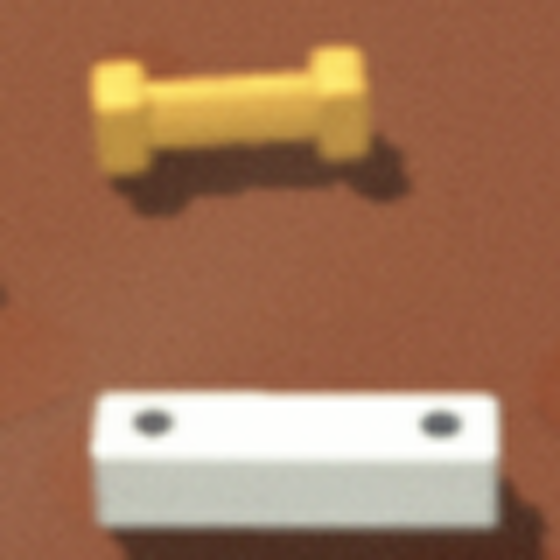

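```bash
cat > h.py <<'E'
import numpy as np
from cell import manip
from scipy.optimize import least_squares
from scipy.spatial.transform import Rotation as R
M={n:manip.camera_model(n) for n in("side","top")}
def proj(n,P):
    m=M[n];P=np.atleast_2d(P);c=P@m["camera_from_world"][:3,:3].T+m["camera_from_world"][:3,3]
    return np.c_[m["fx"]*c[:,0]/c[:,2]+m["cx"],m["fy"]*c[:,1]/c[:,2]+m["cy"]]
def ray(n,u,v,z):
    m=M[n];T=m["camera_from_world"];Rm=T[:3,:3];o=-np.linalg.inv(Rm)@T[:3,3]
    d=np.linalg.inv(Rm)@np.array([(u-m["cx"])/m["fx"],(v-m["cy"])/m["fy"],1]);return o+d*(z-o[2])/d[2]
def laneR(yaw): return R.from_euler('ZY',[yaw,15],degrees=True).as_matrix()
E
python3 - <<'E'
from h import *
t=lambda u,v:(100+u/3.3,130+v/3.3)
s=lambda u,v:(240+u/5.3,155+v/5.3)
obs=[]
for (lo,a,b) in((60,(14,443),(110,473)),(0,(122,475),(218,507)),(-60,(230,509),(325,538))):
    obs+=[("top",t(*a),(-260,lo+27,0)),("top",t(*b),(-260,lo-27,0))]
for lo,a in((60,(222,66)),(0,(322,96)),(-60,(423.5,125.5))): obs.append(("top",t(*a),(-30,lo,48)))
for lo,a in((87,(105,55)),(30,(93,103)),(-30,(80,160)),(-87,(65,222))): obs.append(("side",s(*a),(-260,lo,0)))
for lo,a in((60,(598,98)),(0,(603,153)),(-60,(611,210))): obs.append(("side",s(*a),(-30,lo,48)))
def f(p,full=0):
    return np.concatenate([(proj(n,laneR(p[3])@np.array(q)+p[:3])-np.array(o)).ravel() for n,o,q in obs])
r=least_squares(f,[600,200,40,-20],loss='soft_l1')
print(r.x,r.cost);print(f(r.x).reshape(-1,2).round(1))
for l,o in((1,60),(3,0),(2,-60)): print(l,laneR(r.x[3])@[0,o,0]+r.x[:3])
# parts
tt=lambda u,v:(330+u/6,220+v/6); ss=lambda u,v:(290+u/7,280+v/7)
for nm,pts in(("bar top dots",[(676,199),(612,411)]),("bar corners",[(640,150),(722,172),(635,470),(552,448)]),("pin ends",[(158,102),(230,120),(192,318),(118,290)])):
    for q in pts: print(nm,ray("top",*tt(*q),24).round(1))
for q in[(153,422),(441,424)]: print("side dots",ray("side",*ss(*q),24).round(1))
for q in[(120,73),(337,55)]: print("side pin top centers of ends",ray("side",*ss(*q),24).round(1))
E
```

```text
[697.29181397 103.18564833  45.55878511 -12.0940956 ] 2.360356433362016
[[ 0.3 -0.1]
 [ 0.2 -0.2]
 [-0.2  0.2]
 [-0.2 -0.6]
 [-0.5 -0.2]
 [ 0.1  0.1]
 [-0.  -0.3]
 [ 0.3 -0.5]
 [ 0.3 -0.4]
 [-0.7  0.7]
 [-0.6  0.9]
 [-0.7  0.6]
 [-0.4 -0.4]
 [-0.1 -0.1]
 [ 0.  -0.3]
 [-0.3 -0.1]]
1 [709.86288197 161.85393831  45.55878511]
3 [697.29181397 103.18564833  45.55878511]
2 [684.72074597  44.51735834  45.55878511]
bar top dots [ 556.3 -367.2   24. ]
bar top dots [ 486.6 -349.5   24. ]
bar corners [ 571.3 -355.1   24. ]
bar corners [ 566.3 -381.6   24. ]
bar corners [ 468.6 -357.4   24. ]
bar corners [ 473.3 -331.1   24. ]
pin ends [ 574.1 -199.7   24. ]
pin ends [ 570.1 -223.2   24. ]
pin ends [ 505.  -215.2   24. ]
pin ends [ 512.  -191.2   24. ]
side dots [ 486.9 -347.    24. ]
side dots [ 556.8 -364.8   24. ]
side pin top centers of ends [ 507.  -196.2   24. ]
side pin top centers of ends [ 568.5 -202.4   24. ]
```

```bash
cat > ov.py <<'E'
from h import *
import cv2
def mask(n,img=None):
    im=cv2.imread(f'pics/{n}0.png');h=cv2.cvtColor(im,cv2.COLOR_BGR2HSV)
    return im,((h[...,0]>18)&(h[...,0]<32)&(h[...,1]>110)&(h[...,2]>110)).astype(np.uint8)
def boxes(c,yaw):
    Rz=R.from_euler('z',yaw,degrees=True).as_matrix();o=[]
    for x0,x1,w in((-38,-24,12),(24,38,12),(-24,24,9)):
        v=np.array([[x,y,z] for x in(x0,x1) for y in(-w,w) for z in((0,24) if w==12 else (3,21))])
        o.append(v@Rz.T+[c[0],c[1],0])
    return o
def sil(n,c,yaw,S=8,roi=None):
    x0,y0,x1,y1=roi;m=np.zeros(((y1-y0)*S,(x1-x0)*S),np.uint8)
    for b in boxes(c,yaw):
        p=(proj(n,b)-[x0-.5,y0-.5])*S
        cv2.fillConvexPoly(m,cv2.convexHull(p.astype(np.float32)).round().astype(np.int32),1)
    return cv2.resize(m.astype(np.float32),(x1-x0,y1-y0),interpolation=cv2.INTER_AREA)
E
python3 - <<'E'
from ov import *
from scipy.optimize import minimize
roi={"top":(340,225,380,285),"side":(295,280,350,312)}
mk={}
for n in roi:
    im,m=mask(n);x0,y0,x1,y1=roi[n];mk[n]=m[y0:y1,x0:x1].astype(float);print(n,mk[n].sum())
for sel in (["top"],["side"],["top","side"]):
    f=lambda p:sum(((sil(n,p[:2],p[2],roi=roi[n])-mk[n])**2).sum() for n in sel)
    r=min((minimize(f,[537,-203,a],method='Nelder-Mead',options=dict(initial_simplex=[[537,-203,a],[543,-203,a],[537,-196,a],[537,-203,a+6]])) for a in(-12,-8,-4)),key=lambda r:r.fun)
    print(sel,r.x,r.fun)
E
```

```text
top 295.0
side 383.0
['top'] [ 537.09554899 -205.51259053   -7.1389532 ] 144.185791015625
['side'] [ 536.40149587 -200.17484445   -8.44601922] 148.42724609375
['top', 'side'] [ 536.80604108 -205.41166686   -7.39027284] 307.1904296875
```

```bash
python3 - <<'E'
from ov import *
for n,(x0,y0,x1,y1) in {"top":(340,225,380,285),"side":(295,280,350,312)}.items():
    im,m=mask(n);s=sil(n,(536.8,-203),-7.5,roi=(x0,y0,x1,y1))
    a=im[y0:y1,x0:x1].copy();b=cv2.cvtColor(m[y0:y1,x0:x1]*255,cv2.COLOR_GRAY2BGR);c=a.copy();c[...,0]=(s*255);
    print(s.sum());cv2.imwrite(f'pics/m_{n}.png',cv2.resize(np.hstack([a,b,c]),None,fx=4.5,fy=4.5,interpolation=cv2.INTER_NEAREST))
E
```

```text
457.625
559.4531
```

View pics/m_top.png

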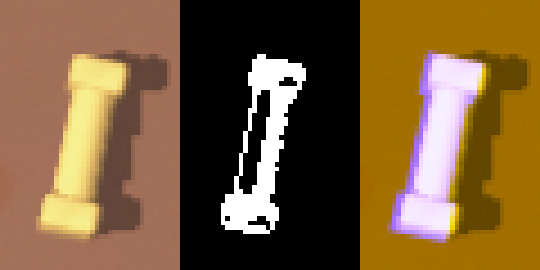

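View pics/m_side.png

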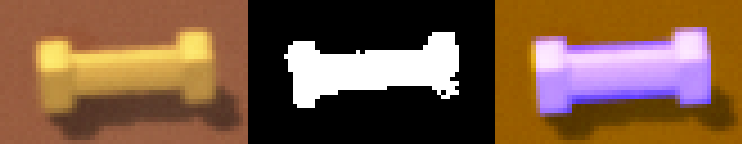

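```bash
python3 - <<'E'
from ov import *
from scipy.optimize import minimize
roi={"top":(340,225,380,285),"side":(295,280,350,312)}
mk={}
for n in roi:
    im,_=mask(n);x0,y0,x1,y1=roi[n];d=im[y0:y1,x0:x1].astype(float);g=d[...,1]-d[...,0]
    mk[n]=(g>55).astype(float) if n=="top" else (g>50).astype(float);print(n,mk[n].sum(),np.percentile(g,[5,50,95]))
for sel in (["top"],["side"],["top","side"]):
    f=lambda p:sum(((sil(n,p[:2],p[2],roi=roi[n])-mk[n])**2).sum() for n in sel)
    r=min((minimize(f,[537,-203,a],method='Nelder-Mead',options=dict(initial_simplex=[[537,-203,a],[543,-203,a],[537,-196,a],[537,-203,a+6]])) for a in(-14,-10,-6)),key=lambda r:r.fun)
    print(sel,r.x,r.fun)
E
```

```text
top 415.0 [13. 23. 96.]
side 487.0 [ 15.  29. 112.]
['top'] [ 537.50088118 -205.65175685   -7.45745086] 28.88916015625
['side'] [ 536.50137291 -201.18392806   -6.07566099] 69.4501953125
['top', 'side'] [ 536.16124854 -205.01123474   -6.94854834] 130.033935546875
```

```bash
python3 - <<'E'
from h import *
print(proj("side",[[127,509,253],[127,509,231]]))
for q in((130,180),(198,178),(112,152),(180,195),(208,195)): print(q,ray("side",*q,0).round())
for q in((27,375),(40,340)):print('jar top',ray("top",*q,70).round())
E
sed -i '$a\
def delta(tp,yaw,tilt):\
    "rows total: tool-frame shift (mm) and rotvec (deg) from now to tool with y along lane yaw, z = down tilted"\
    s=manip.read_state();Rn=R.from_quat(s["orientation"]).as_matrix()\
    L=R.from_euler("ZY",[yaw,tilt],degrees=True).as_matrix()\
    T=np.c_[L[:,1],L[:,0],-L[:,2]]\
    rv=R.from_matrix(Rn.T@T).as_rotvec(degrees=True)\
    print("t",round(s["t"],2),"pos",s["position"].round(1),"gap",round(s["finger_gap"],1),"F",s["contact_force"].round(1))\
    print("shift mm (tool now)",(Rn.T@(np.array(tp)-s["position"])).round(1),"shift in target frame",(T.T@(np.array(tp)-s["position"])).round(1),"rot deg",rv.round(2))' h.py
python3 - <<'E'
from h import *
delta((521.6,-357,130),-14.2,0)
E
```

```text
[[115.51332086  92.14178666]
 [117.19882427 100.25625905]]
(130, 180) [117. 503.   0.]
(198, 178) [310. 467.  -0.]
(112, 152) [ 45. 746.   0.]
(180, 195) [259. 364.   0.]
(208, 195) [333. 345.  -0.]
jar top [269. 362.  70.]
jar top [331. 350.  70.]
t 0.1 pos [127.2 509.1 252.9] gap 85.6 F [-0.5 -1.5  0.6]
shift mm (tool now) [-744.6  592.6  123.5] shift in target frame [-742.9  594.9  122.9] rot deg [-0.01  0.06  0.18]
```

```bash
python3 -m pendant '[[0.06,[-0.036,0,-0.01],[0,0,0]],[0.06,[-0.036,0,-0.01],[0,0,0]],[0.06,[-0.025,0.033,0],[0,0,0]],[0.06,[-0.025,0.033,0],[0,0,0]],[0.06,[-0.025,0.033,0],[0,0,0]],[0.06,[-0.025,0.033,0],[0,0,0]],[0.06,[-0.025,0.033,0],[0,0,0]],[0.06,[-0.025,0.033,0],[0,0,0]],[0.06,[-0.025,0.033,0],[0,0,0]],[0.06,[-0.025,0.033,0],[0,0,0]],[0.06,[-0.025,0.033,0],[0,0,0]],[0.06,[-0.025,0.033,0],[0,0,0]]]' 30
python3 - <<'E'
from h import *
delta((521.6,-357,90),-14.2,0)
E
```

```text
t: 1.1
position: [366.8, 119.4, 273.3]
orientation: [0.788, 0.615, 0.0, 0.0]
contact_force: [0.4, 1.1, -0.3]
finger_gap: 59.9
t 1.1 pos [366.8 119.4 273.3] gap 59.9 F [ 0.4  1.1 -0.3]
shift mm (tool now) [-424.6  265.7  183.3] shift in target frame [-423.9  266.9  183.3] rot deg [ 0.01 -0.01  0.16]
```

```bash
python3 -m pendant '[[0.06,[-0.032,0.020,0.01],[0,0,0]],[0.06,[-0.032,0.020,0.01],[0,0,0]],[0.06,[-0.032,0.020,0.01],[0,0,0]],[0.06,[-0.032,0.020,0.01],[0,0,0]],[0.06,[-0.032,0.020,0.01],[0,0,0]],[0.06,[-0.032,0.020,0.01],[0,0,0]],[0.06,[-0.032,0.020,0.01],[0,0,0]],[0.06,[-0.032,0.020,0.01],[0,0,0]],[0.06,[-0.032,0.020,0.01],[0,0,0]],[0.06,[-0.032,0.020,0.01],[0,0,0]],[0.06,[-0.032,0.020,0.01],[0,0,0]],[0.06,[0,0,0],[0,0,0]]]' 30
python3 - <<'E'
from h import *
delta((521.6,-357,90),-14.2,0)
E
```

```text
t: 2.1
position: [495.2, -278.6, 160.6]
orientation: [0.789, 0.614, -0.001, -0.0]
contact_force: [-0.9, 0.4, -0.4]
finger_gap: 59.8
t 2.1 pos [ 495.2 -278.6  160.6] gap 59.8 F [-0.9  0.4 -0.4]
shift mm (tool now) [-69.5  45.   70.6] shift in target frame [-69.5  44.9  70.6] rot deg [-0.07  0.02 -0.02]
```

```bash
python3 -m pendant '[[0.06,[-0.023,0.015,0.023],[0,0,0]],[0.06,[-0.023,0.015,0.023],[0,0,0]],[0.06,[-0.0235,0.015,0.024],[0,0,0]],[0.06,[0,0,0],[0,0,0]],[0.06,[0,0,0],[0,0,0]]]' 30
python3 - <<'E'
from h import *
import cv2
delta((521.6,-357,25),-14.2,0)
for n in("side","top"): cv2.imwrite(f"pics/{n}1.png",manip.camera(n)[:,:,::-1])
t=cv2.imread('pics/top1.png');s=cv2.imread('pics/side1.png')
cv2.imwrite('pics/d1.png',np.hstack([cv2.resize(t[200:320,370:490],(390,390)),cv2.resize(s[270:390,270:390],(390,390))]))
E
```

```text
t: 2.52
position: [520.5, -352.0, 91.4]
orientation: [0.789, 0.615, -0.0, -0.002]
contact_force: [-0.4, 0.8, 0.4]
finger_gap: 59.9
t 2.52 pos [ 520.5 -352.    91.4] gap 59.9 F [-0.4  0.8  0.4]
shift mm (tool now) [-4.6  2.5 66.4] shift in target frame [-4.5  2.3 66.4] rot deg [-0.17 -0.09  0.1 ]
```

View pics/d1.png

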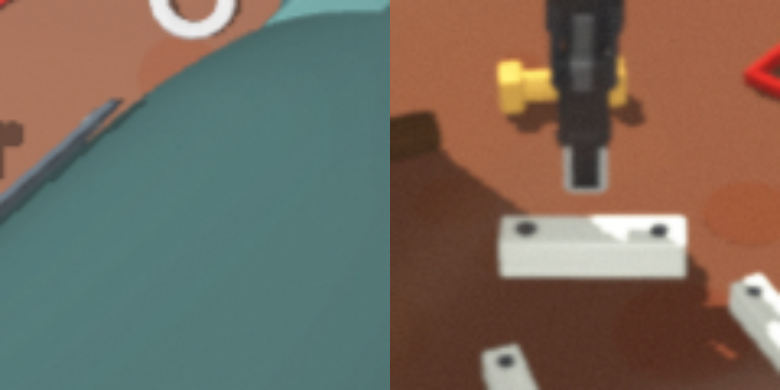

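The side view shows the fingers centred over the bar at about crop column 585, with the bar spanning 498–686. The arm hides it in the top view. Next I lower the gripper and grip.

```bash
python3 -m pendant '[[0.06,[-0.003,0.002,0.02],[0,0,0]],[0.06,[0,0,0.02],[0,0,0]],[0.06,[0,0,0.016],[0,0,0]],[0.06,[0,0,0.0095],[0,0,0]],[0.06,[0,0,0],[0,0,0]],[0,[0,0,0],[0,0,0]],[0,[0,0,0],[0,0,0]],[0,[0,0,0],[0,0,0]],[0,[0,0,0],[0,0,0]],[0,[0,0,0],[0,0,0]]]' 40
python3 - <<'E'
from h import *
delta((521.6,-357,25),-14.2,0)
E
```

```text
t: 3.45
position: [522.9, -355.5, 29.2]
orientation: [0.788, 0.616, 0.0, 0.001]
contact_force: [-0.8, 1.1, 8.2]
finger_gap: 23.0
t 3.45 pos [ 522.9 -355.5   29.2] gap 23.0 F [-0.8  1.1  8.2]
shift mm (tool now) [-1.8 -0.9  4.2] shift in target frame [-1.8 -0.9  4.2] rot deg [0.11 0.05 0.18]
```

```bash
python3 -m pendant '[[0,[0,0,-0.02],[0,0,0]],[0,[0,0,-0.04],[0,0,0]],[0,[0,0,-0.04],[0,0,0]],[0,[0,0,-0.04],[0,0,0]],[0,[0.01,-0.01,-0.035],[0,0,0]],[0,[0.038,-0.01,-0.01],[0,0,0]]]' 40
cat >> h.py <<'E'
ORG={1:np.array([709.9,161.9,45.6]),2:np.array([684.7,44.5,45.6]),3:np.array([697.3,103.2,45.6])}
YAW=-12.1
def lane(l,p): return ORG[l]+laneR(YAW)@np.array(p,float)
E
python3 - <<'E'
from h import *
print(lane(1,(-188,0,31)))
delta(lane(1,(-188,0,90)),-12.1,15)
E
```

```text
t: 3.95
position: [515.3, -307.6, 218.4]
orientation: [0.789, 0.614, 0.001, 0.004]
contact_force: [1.2, 0.6, -1.2]
finger_gap: 22.8
[540.18551342 198.28363335 124.20168109]
t 3.95 pos [ 515.3 -307.6  218.4] gap 22.8 F [ 1.2  0.6 -1.2]
shift mm (tool now) [497.2 -85.2  34.5] shift in target frame [499.8 -54.6  53.2] rot deg [15.41 -0.02 -2.15]
```

```bash
python3 -m pendant '[[0,[0.039,-0.007,-0.001],[0,0,0]],[0,[0.039,-0.007,0],[0,0,0]],[0,[0.039,-0.007,0],[0,0,0]],[0,[0.039,-0.007,0],[0,0,0]],[0,[0.039,-0.007,0],[0,0,0]],[0,[0.039,-0.007,0],[0,0,0]],[0,[0.039,-0.007,0],[0,0,0]],[0,[0.039,-0.007,0],[0,0,0]],[0,[0.039,-0.007,0],[0,0,0]],[0,[0.039,-0.007,0],[0,0,-0.7]],[0,[0.039,-0.007,0],[0,0,-0.7]],[0,[0.039,-0.007,0],[0,0,-0.7]]]' 40
python3 -m pendant '[[0,[0,0,0],[5.1,0,0]],[0,[0,0,0],[5.1,0,0]],[0,[0,0,0],[5.1,0,0]],[0,[0,0,0],[0,0,0]]]' 40
python3 - <<'E'
from h import *
delta(lane(1,(-188,0,60)),-12.1,15)
E
```

```text
t: 4.95
position: [544.8, 172.8, 214.6]
orientation: [0.777, 0.63, 0.001, 0.0]
contact_force: [0.3, -0.3, -1.7]
finger_gap: 23.2
t: 5.28
position: [545.9, 170.5, 212.3]
orientation: [0.77, 0.624, -0.086, -0.106]
contact_force: [2.0, 0.1, -2.4]
finger_gap: 22.9
t 5.28 pos [545.9 170.5 212.3] gap 22.9 F [ 2.   0.1 -2.4]
shift mm (tool now) [26.  12.5 58.8] shift in target frame [25.9 11.8 59. ] rot deg [-0.69  0.09  0.12]
```

```bash
python3 -m pendant '[[0,[0.013,0.006,0.02],[-0.3,0,0]],[0,[0.013,0.006,0.02],[0,0,0]],[0,[0,0,0.019],[0,0,0]],[0,[0,0,0],[0,0,0]],[0,[0,0,0],[0,0,0]]]' 40
python3 - <<'E'
from h import *
import cv2
delta(lane(1,(-188,0,31)),-12.1,15)
for n in("side","top"): cv2.imwrite(f"pics/{n}2.png",manip.camera(n)[:,:,::-1])
t=cv2.imread('pics/top2.png');s=cv2.imread('pics/side2.png')
cv2.imwrite('pics/d2.png',np.hstack([cv2.resize(t[130:310,90:270],(390,390)),cv2.resize(s[120:250,240:370],(390,390))]))
E
```

```text
t: 5.7
position: [546.2, 196.9, 154.3]
orientation: [0.77, 0.625, -0.082, -0.101]
contact_force: [0.7, -0.2, -0.7]
finger_gap: 22.9
t 5.7 pos [546.2 196.9 154.3] gap 22.9 F [ 0.7 -0.2 -0.7]
shift mm (tool now) [ 0.1  1.8 30.7] shift in target frame [ 0.1  1.8 30.7] rot deg [0.07 0.06 0.18]
```

View pics/d2.png

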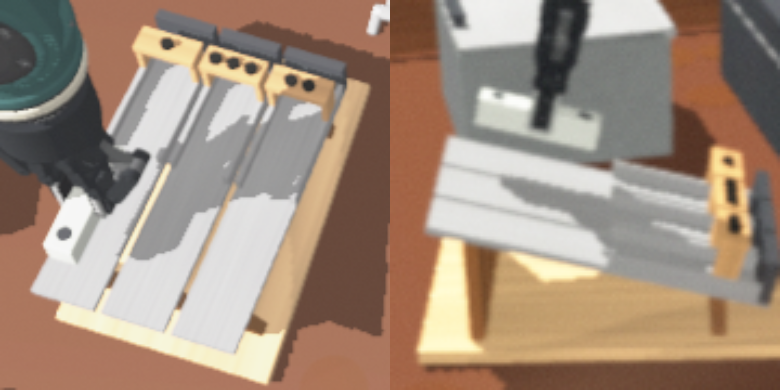

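The bar is held level with the slope, over the uphill deck of lane 1 (top crop 45–100, 200–260). I lower it slowly now.

```bash
python3 -m pendant '[[0,[0,0.001,0.013],[0,0,0]],[0,[0,0,0.010],[0,0,0]],[0,[0,0,0.004],[0,0,0]],[0,[0,0,0.002],[0,0,0]],[0,[0,0,0],[0,0,0]],[0,[0,0,0],[0,0,0]]]' 40
python3 - <<'E'
from h import *
delta(lane(1,(-188,0,31)),-12.1,15)
E
```

```text
t: 6.3
position: [540.7, 198.3, 126.2]
orientation: [0.77, 0.624, -0.082, -0.101]
contact_force: [-0.4, -0.1, -1.6]
finger_gap: 23.2
t 6.3 pos [540.7 198.3 126.2] gap 23.2 F [-0.4 -0.1 -1.6]
shift mm (tool now) [-0.1 -0.   2.1] shift in target frame [-0.1  0.   2.1] rot deg [0.07 0.02 0.17]
```

```bash
python3 -m pendant '[[0,[0,0,0.0015],[0,0,0]],[0,[0,0,0.0015],[0,0,0]],[0,[0,0,0],[0,0,0]],[0,[0,0,0],[0,0,0]]]' 40
python3 -m pendant '[[0,[0,0,0.0015],[0,0,0]],[0,[0,0,0],[0,0,0]],[0,[0,0,0],[0,0,0]]]' 40
python3 - <<'E'
from h import *
delta(lane(1,(-188,0,29)),-12.1,15)
E
```

```text
t: 6.63
position: [539.8, 198.5, 122.8]
orientation: [0.77, 0.624, -0.082, -0.101]
contact_force: [0.9, 0.2, 2.6]
finger_gap: 23.1
t: 6.88
position: [539.8, 198.5, 122.7]
orientation: [0.77, 0.625, -0.081, -0.101]
contact_force: [0.1, -2.4, 21.0]
finger_gap: 23.1
t 6.88 pos [539.8 198.5 122.7] gap 23.1 F [ 0.1 -2.4 21. ]
shift mm (tool now) [-0.2  0.   0.5] shift in target frame [-0.2  0.   0.5] rot deg [0.14 0.   0.17]
```

```bash
python3 -m pendant '[[0.023,[0,0,-0.0015],[0,0,0]],[0.045,[0,0,0],[0,0,0]],[0.045,[0,0,0],[0,0,0]],[0.045,[0,0,0],[0,0,0]],[0.045,[0,0,-0.01],[0,0,0]],[0.045,[0,0,-0.03],[0,0,0]],[0.03,[0,-0.02,-0.02],[0,0,0]],[0.0,[0,-0.04,0],[0,0,0]],[0.0,[0,-0.017,0],[0,0,0]],[0.0,[0,0,0],[0,0,0]],[0.0,[0,0,0],[0,0,0]]]' 40
python3 - <<'E'
from h import *
import cv2
delta(lane(1,(-262,0,36)),-12.1,15)
for n in("side","top"): cv2.imwrite(f"pics/{n}3.png",manip.camera(n)[:,:,::-1])
t=cv2.imread('pics/top3.png');s=cv2.imread('pics/side3.png')
cv2.imwrite('pics/d3.png',np.hstack([cv2.resize(t[130:310,90:270],(390,390)),cv2.resize(s[120:250,240:370],(390,390))]))
E
```

```text
t: 7.8
position: [481.6, 210.9, 200.8]
orientation: [0.77, 0.625, -0.082, -0.101]
contact_force: [1.6, -0.3, -1.0]
finger_gap: -0.1
t 7.8 pos [481.6 210.9 200.8] gap -0.1 F [ 1.6 -0.3 -1. ]
shift mm (tool now) [ 0.   3.7 53.5] shift in target frame [-0.   3.7 53.5] rot deg [0.04 0.04 0.21]
```

View pics/d3.png

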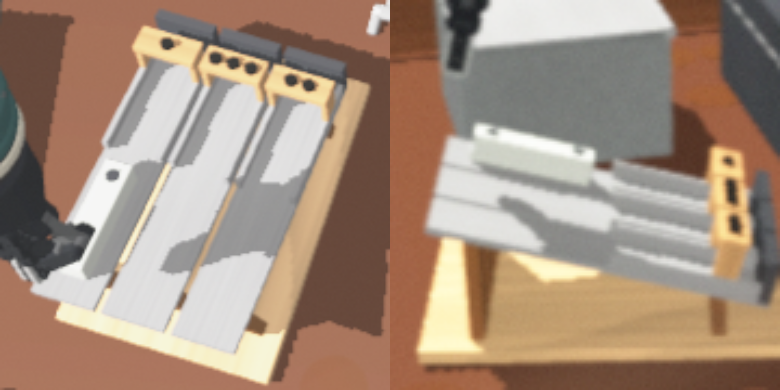

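```bash
python3 -m pendant '[[0,[0,0,0.025],[0,0,0]],[0,[0,0,0.02],[0,0,0]],[0,[0,0,0.008],[0,0,0]],[0,[0,0.006,0],[0,0,0]],[0,[0,0.008,0],[0,0,0]],[0,[0,0.01,0],[0,0,0]],[0,[0,0.01,0],[0,0,0]],[0,[0,0.01,0],[0,0,0]],[0,[0,0.01,0],[0,0,0]],[0,[0,0.01,0],[0,0,0]]]' 40
python3 - <<'E'
from h import *
import cv2
delta(lane(1,(-111,0,36)),-12.1,15)
for n in("side","top"): cv2.imwrite(f"pics/{n}4.png",manip.camera(n)[:,:,::-1])
t=cv2.imread('pics/top4.png');s=cv2.imread('pics/side4.png')
cv2.imwrite('pics/d4.png',np.hstack([cv2.resize(t[130:310,90:270],(390,390)),cv2.resize(s[120:250,240:370],(390,390))]))
E
```

```text
t: 8.73
position: [530.3, 200.4, 132.4]
orientation: [0.77, 0.624, -0.082, -0.101]
contact_force: [-0.2, 0.2, 1.1]
finger_gap: -0.3
t 8.73 pos [530.3 200.4 132.4] gap -0.3 F [-0.2  0.2  1.1]
shift mm (tool now) [-0.2 88.9  0.4] shift in target frame [-0.  88.9  0.3] rot deg [0.01 0.04 0.16]
```

View pics/d4.png

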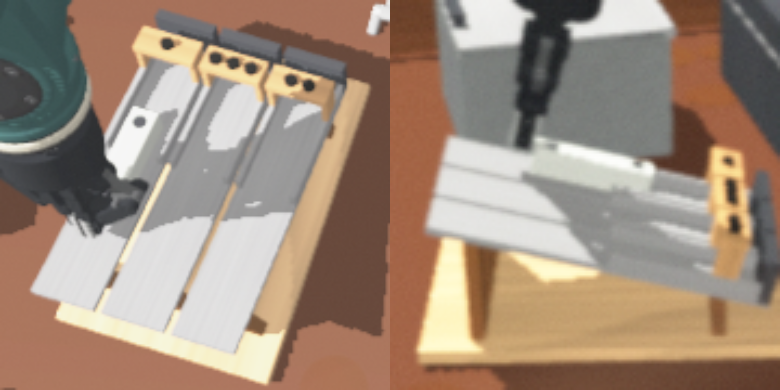

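The bar has moved in between the lane 1 walls and is straight. I keep pushing.

```bash
python3 -m pendant '[[0,[0,0.01,0],[0,0,0]],[0,[0,0.01,0],[0,0,0]],[0,[0,0.01,0],[0,0,0]],[0,[0,0.01,0],[0,0,0]],[0,[0,0.01,0],[0,0,0]],[0,[0,0.01,0],[0,0,0]],[0,[0,0.01,0],[0,0,0]],[0,[0,0.006,0],[0,0,0]],[0,[0,0,0],[0,0,0]],[0,[0,0,0],[0,0,0]]]' 40
python3 - <<'E'
from h import *
delta(lane(1,(-111,0,36)),-12.1,15)
E
```

```text
t: 9.67
position: [601.0, 185.5, 112.7]
orientation: [0.77, 0.624, -0.082, -0.101]
contact_force: [-0.4, -0.5, 1.3]
finger_gap: 0.2
t 9.67 pos [601.  185.5 112.7] gap 0.2 F [-0.4 -0.5  1.3]
shift mm (tool now) [-0.2 14.  -0.1] shift in target frame [-0.2 14.  -0.1] rot deg [-0.02  0.05  0.16]
```

```bash
python3 -m pendant '[[0,[0,0.005,0],[0,0,0]],[0,[0,0.004,0],[0,0,0]],[0,[0,0,0],[0,0,0]],[0,[0,0,0],[0,0,0]]]' 40
python3 -m pendant '[[0,[0,0.002,0],[0,0,0]],[0,[0,0.001,0],[0,0,0]],[0,[0,0,0],[0,0,0]],[0,[0,0,0],[0,0,0]]]' 40
python3 - <<'E'
from h import *
delta(lane(1,(-111,0,36)),-12.1,15)
E
```

```text
t: 10.0
position: [609.4, 183.7, 110.6]
orientation: [0.77, 0.624, -0.082, -0.101]
contact_force: [1.4, 0.4, -0.1]
finger_gap: -0.2
t: 10.33
position: [612.2, 183.2, 109.9]
orientation: [0.77, 0.624, -0.082, -0.101]
contact_force: [0.7, 0.6, -0.4]
finger_gap: 0.2
t 10.33 pos [612.2 183.2 109.9] gap 0.2 F [ 0.7  0.6 -0.4]
shift mm (tool now) [-0.3  2.2  0.2] shift in target frame [-0.3  2.2  0.2] rot deg [0.   0.05 0.17]
```

```bash
python3 -m pendant '[[0,[0,0.002,0],[0,0,0]],[0,[0,0,0],[0,0,0]],[0,[0,0,0],[0,0,0]]]' 40
python3 -m pendant '[[0,[0,0.0015,0],[0,0,0]],[0,[0,0,0],[0,0,0]],[0,[0,0,0],[0,0,0]]]' 40
python3 - <<'E'
from h import *
delta(lane(1,(-111,0,36)),-12.1,15)
E
```

```text
t: 10.58
position: [613.9, 182.8, 109.4]
orientation: [0.77, 0.624, -0.082, -0.102]
contact_force: [-2.1, 1.2, 2.5]
finger_gap: 0.3
t: 10.83
position: [614.0, 182.9, 109.3]
orientation: [0.77, 0.624, -0.083, -0.103]
contact_force: [-11.6, 1.7, 7.8]
finger_gap: 0.3
t 10.83 pos [614.  182.9 109.3] gap 0.3 F [-11.6   1.7   7.8]
shift mm (tool now) [-0.4  0.3  0.1] shift in target frame [-0.4  0.3  0.1] rot deg [-0.17  0.05  0.18]
```

```bash
python3 -m pendant '[[0,[0,-0.005,0],[0,0,0]],[0,[0,-0.02,-0.01],[0,0,0]],[0.06,[0,-0.01,-0.04],[0,0,0]],[0.06,[0,0,-0.04],[-5,0,0]],[0.06,[-0.03,0,-0.02],[-5,0,0]],[0.06,[-0.04,0,0],[-5,0,0]],[0.06,[-0.04,0,0],[0,0,0.8]],[0.06,[-0.04,0,0],[0,0,0.8]],[0.06,[-0.04,0,0],[0,0,0.8]],[0.06,[-0.04,0,0],[0,0,0.8]],[0.06,[-0.04,0,0],[0,0,0.8]],[0.06,[0,0,0],[0,0,0.8]]]' 40
python3 - <<'E'
from h import *
import cv2
delta((537,-204.5,90),-7,0)
for n in("side","top"): cv2.imwrite(f"pics/{n}5.png",manip.camera(n)[:,:,::-1])
t=cv2.imread('pics/top5.png');s=cv2.imread('pics/side5.png')
cv2.imwrite('pics/d5.png',np.hstack([cv2.resize(t[130:310,90:270],(390,390)),cv2.resize(s[120:250,240:370],(390,390))]))
E
```

```text
t: 11.83
position: [546.1, -84.5, 224.9]
orientation: [0.804, 0.594, -0.0, 0.001]
contact_force: [0.3, -0.4, 0.2]
finger_gap: 59.6
t 11.83 pos [546.1 -84.5 224.9] gap 59.6 F [ 0.3 -0.4  0.2]
shift mm (tool now) [-117.2   26.3  135.1] shift in target frame [-120.2    5.6  134.9] rot deg [  0.05   0.11 -10.05]
```

View pics/d5.png

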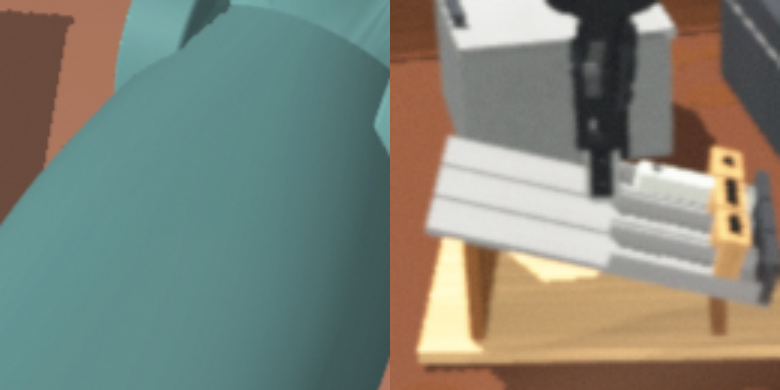

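The side view shows the bar in lane 1, running from column 637 to under the bridge. I continue to the pin. I turned the yaw the wrong way, so I correct that by -10°.

```bash
python3 -m pendant '[[0.06,[-0.03,0.006,0.02],[0,0,-3]],[0.06,[-0.03,0.003,0.025],[0,0,-4]],[0.06,[-0.03,0.002,0.025],[0,0,-3]],[0.06,[-0.027,0,0.025],[0,0,0]],[0.06,[0,0,0.02],[0,0,0]],[0.06,[0,0,0],[0,0,0]],[0.06,[0,0,0],[0,0,0]]]' 40
python3 - <<'E'
from h import *
import cv2
delta((537,-204.5,28),-7,0)
for n in("side",): cv2.imwrite(f"pics/{n}6.png",manip.camera(n)[:,:,::-1])
s=cv2.imread('pics/side6.png')
cv2.imwrite('pics/d6.png',cv2.resize(s[210:330,260:380],(480,480)))
E
```

```text
t: 12.52
position: [534.0, -194.9, 109.4]
orientation: [0.747, 0.665, -0.0, -0.001]
contact_force: [0.5, -0.0, 0.8]
finger_gap: 59.9
t 12.52 pos [ 534.  -194.9  109.4] gap 59.9 F [ 0.5 -0.   0.8]
shift mm (tool now) [-9.3  4.2 81.4] shift in target frame [-9.2  4.1 81.4] rot deg [-0.08 -0.04  0.34]
```

View pics/d6.png

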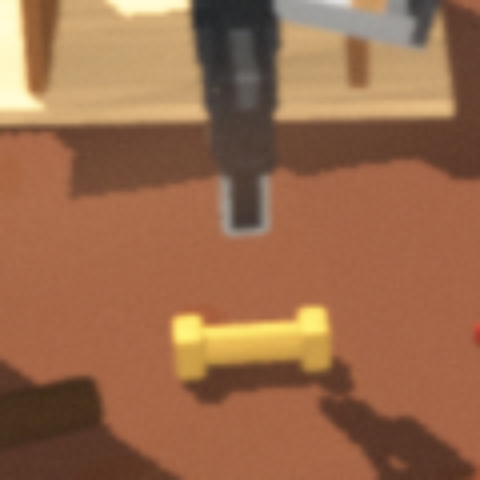

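```bash
python3 -m pendant '[[0.06,[-0.009,0.004,0.025],[0,0,0]],[0.06,[0,0,0.025],[0,0,0]],[0.06,[0,0,0.02],[0,0,0]],[0.06,[0,0,0.010],[0,0,0]],[0.06,[0,0,0],[0,0,0]],[0,[0,0,0],[0,0,0]],[0,[0,0,0],[0,0,0]],[0,[0,0,0],[0,0,0]],[0,[0,0,0],[0,0,0]],[0,[0,0,0],[0,0,0]],[0,[0,0,0],[0,0,0]]]' 40
python3 - <<'E'
from h import *
import cv2
delta((537,-204.5,28),-7,0)
for n in("side",): cv2.imwrite(f"pics/{n}7.png",manip.camera(n)[:,:,::-1])
s=cv2.imread('pics/side7.png')
cv2.imwrite('pics/d7.png',cv2.resize(s[210:330,260:380],(480,480)))
E
```

```text
t: 13.48
position: [537.7, -205.7, 31.1]
orientation: [0.747, 0.664, 0.001, 0.001]
contact_force: [-0.7, 2.2, 10.8]
finger_gap: 15.9
t 13.48 pos [ 537.7 -205.7   31.1] gap 15.9 F [-0.7  2.2 10.8]
shift mm (tool now) [ 1.1 -0.8  3.1] shift in target frame [ 1.1 -0.8  3.1] rot deg [0.13 0.03 0.28]
```

View pics/d7.png

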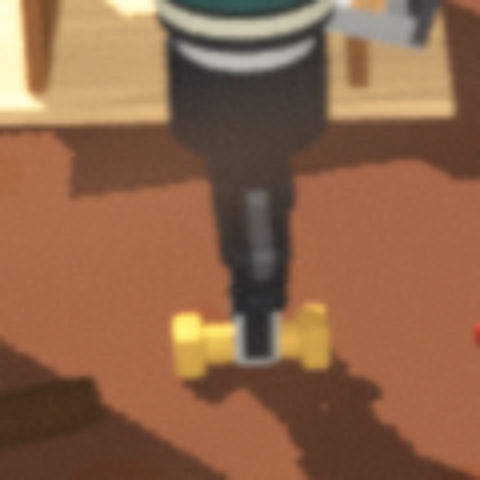

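```bash
python3 -m pendant '[[0,[0,0,-0.015],[0,0,0]],[0,[0,0,-0.02],[0,0,0]],[0,[0,0,-0.02],[0,0,0]],[0,[0,0,0],[0,0,0]]]' 40
python3 - <<'E'
from h import *
import cv2
delta(lane(2,(-180,0,90)),-12.1,15)
for n in("side",): cv2.imwrite(f"pics/{n}8.png",manip.camera(n)[:,:,::-1])
s=cv2.imread('pics/side8.png')
cv2.imwrite('pics/d8.png',cv2.resize(s[210:330,260:380],(480,480)))
E
```

```text
t: 13.87
position: [538.5, -206.2, 88.5]
orientation: [0.747, 0.664, 0.001, 0.002]
contact_force: [1.9, -1.4, -1.8]
finger_gap: 16.1
t 13.87 pos [ 538.5 -206.2   88.5] gap 16.1 F [ 1.9 -1.4 -1.8]
shift mm (tool now) [280.1 -33.6 -91.4] shift in target frame [275.8 -81.6 -72. ] rot deg [15.27  0.8   5.33]
```

View pics/d8.png

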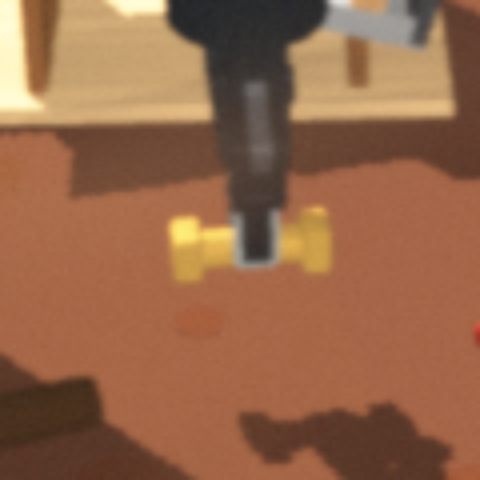

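```bash
python3 -m pendant '[[0,[0,0,-0.04],[0,0,0]],[0,[0,0,-0.04],[0,0,1.3]],[0,[0.02,0,-0.035],[0,0,1]],[0,[0.038,-0.005,0],[0,0,1]],[0,[0.038,-0.005,0],[0,0,1]],[0,[0.038,-0.005,0],[0,0,1]],[0,[0.038,-0.005,0],[0,0,0]],[0,[0.038,-0.005,0],[0,0,0]],[0,[0.038,-0.005,0],[5,0,0]],[0,[0.028,0,0],[5,0,0]],[0,[0,0,0],[5,0,0]],[0,[0,0,0],[0,0,0]]]' 40
python3 - <<'E'
from h import *
delta(lane(2,(-180,0,60)),-12.1,15)
E
```

```text
t: 14.92
position: [560.3, 72.3, 196.5]
orientation: [0.77, 0.624, -0.085, -0.104]
contact_force: [2.1, -0.9, -3.1]
finger_gap: 16.2
t 14.92 pos [560.3  72.3 196.5] gap 16.2 F [ 2.1 -0.9 -3.1]
shift mm (tool now) [ -1.  -17.4  53. ] shift in target frame [ -1.1 -17.9  52.8] rot deg [-0.5   0.1   0.16]
```

```bash
python3 -m pendant '[[0,[0,-0.009,0.02],[-0.4,0,0]],[0,[-0.001,-0.009,0.02],[0,0,0]],[0,[0,0,0.013],[0,0,0]],[0,[0,0,0],[0,0,0]],[0,[0,0,0],[0,0,0]]]' 40
python3 - <<'E'
from h import *
import cv2
delta(lane(2,(-180,0,32)),-12.1,15)
for n in("side","top"): cv2.imwrite(f"pics/{n}9.png",manip.camera(n)[:,:,::-1])
t=cv2.imread('pics/top9.png');s=cv2.imread('pics/side9.png')
cv2.imwrite('pics/d9.png',np.hstack([cv2.resize(t[130:310,90:270],(390,390)),cv2.resize(s[120:250,240:370],(390,390))]))
E
```

```text
t: 15.33
position: [528.9, 76.2, 153.0]
orientation: [0.771, 0.624, -0.08, -0.098]
contact_force: [0.4, 0.3, -2.4]
finger_gap: 15.9
t 15.33 pos [528.9  76.2 153. ] gap 15.9 F [ 0.4  0.3 -2.4]
shift mm (tool now) [ 1.7  1.1 30.6] shift in target frame [ 1.7  1.3 30.6] rot deg [0.46 0.02 0.03]
```

View pics/d9.png

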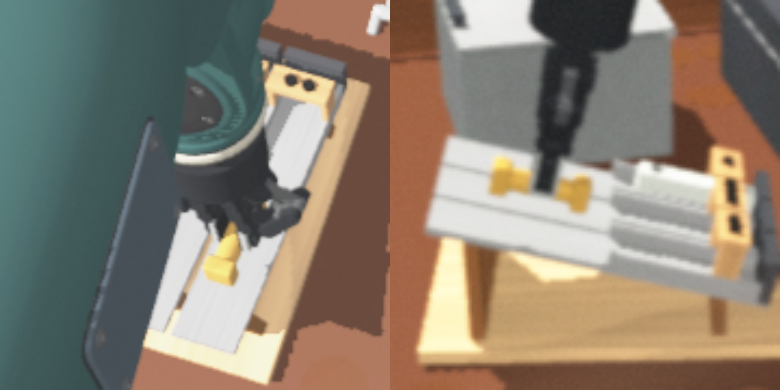

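The pin is held level with the slope above the two-stud lane (top crop about 220, 270). Next I lower it.

```bash
python3 -m pendant '[[0,[0.0015,0.001,0.012],[0.4,0,0]],[0,[0,0,0.012],[0,0,0]],[0,[0,0,0.004],[0,0,0]],[0,[0,0,0.002],[0,0,0]],[0,[0,0,0],[0,0,0]],[0,[0,0,0],[0,0,0]]]' 40
python3 -m pendant '[[0,[0,0,0.001],[0,0,0]],[0,[0,0,0],[0,0,0]],[0,[0,0,0],[0,0,0]]]' 40
python3 - <<'E'
from h import *
delta(lane(2,(-180,0,31)),-12.1,15)
E
```

```text
t: 15.93
position: [523.4, 79.5, 124.0]
orientation: [0.771, 0.624, -0.082, -0.101]
contact_force: [-0.4, -0.3, -2.3]
finger_gap: 15.9
t: 16.18
position: [523.0, 79.6, 123.0]
orientation: [0.771, 0.624, -0.082, -0.101]
contact_force: [1.0, -0.5, -2.4]
finger_gap: 16.0
t 16.18 pos [523.   79.6 123. ] gap 16.0 F [ 1.  -0.5 -2.4]
shift mm (tool now) [-0.4 -0.1  0.9] shift in target frame [-0.4 -0.1  0.9] rot deg [0.03 0.02 0.07]
```

```bash
python3 -m pendant '[[0,[0,0,0.001],[0,0,0]],[0,[0,0,0],[0,0,0]],[0,[0,0,0],[0,0,0]]]' 40
python3 -m pendant '[[0,[0,0,0.001],[0,0,0]],[0,[0,0,0],[0,0,0]],[0,[0,0,0],[0,0,0]]]' 40
python3 - <<'E'
from h import *
delta(lane(2,(-180,0,31)),-12.1,15)
E
```

```text
t: 16.43
position: [522.9, 79.6, 122.5]
orientation: [0.771, 0.624, -0.082, -0.101]
contact_force: [0.4, -0.3, 7.4]
finger_gap: 15.6
t: 16.68
position: [522.9, 79.6, 122.4]
orientation: [0.771, 0.624, -0.081, -0.101]
contact_force: [-1.1, -1.7, 19.4]
finger_gap: 16.1
t 16.68 pos [522.9  79.6 122.4] gap 16.1 F [-1.1 -1.7 19.4]
shift mm (tool now) [-0.4 -0.2  0.4] shift in target frame [-0.4 -0.2  0.4] rot deg [ 0.14 -0.    0.07]
```

```bash
python3 -m pendant '[[0.016,[0,0,-0.0015],[0,0,0]],[0.045,[0,0,0],[0,0,0]],[0.045,[0,0,0],[0,0,0]],[0.045,[0,0,0],[0,0,0]],[0.045,[0,0,-0.01],[0,0,0]],[0.045,[0,0,-0.03],[0,0,0]],[0.03,[0,-0.02,-0.02],[0,0,0]],[0.0,[0,-0.035,0],[0,0,0]],[0.0,[0,-0.012,0],[0,0,0]],[0.0,[0,0,0],[0,0,0]],[0.0,[0,0,0],[0,0,0]]]' 40
python3 - <<'E'
from h import *
import cv2
delta(lane(2,(-247,0,36)),-12.1,15)
for n in("side","top"): cv2.imwrite(f"pics/{n}10.png",manip.camera(n)[:,:,::-1])
t=cv2.imread('pics/top10.png');s=cv2.imread('pics/side10.png')
cv2.imwrite('pics/d10.png',np.hstack([cv2.resize(t[130:310,90:270],(390,390)),cv2.resize(s[120:250,240:370],(390,390))]))
E
```

```text
t: 17.6
position: [474.5, 90.0, 197.6]
orientation: [0.771, 0.624, -0.082, -0.101]
contact_force: [0.1, -0.0, 0.5]
finger_gap: 0.5
t 17.6 pos [474.5  90.  197.6] gap 0.5 F [ 0.1 -0.   0.5]
shift mm (tool now) [-0.4 -0.  55.2] shift in target frame [-0.4  0.  55.2] rot deg [0.03 0.02 0.09]
```

View pics/d10.png

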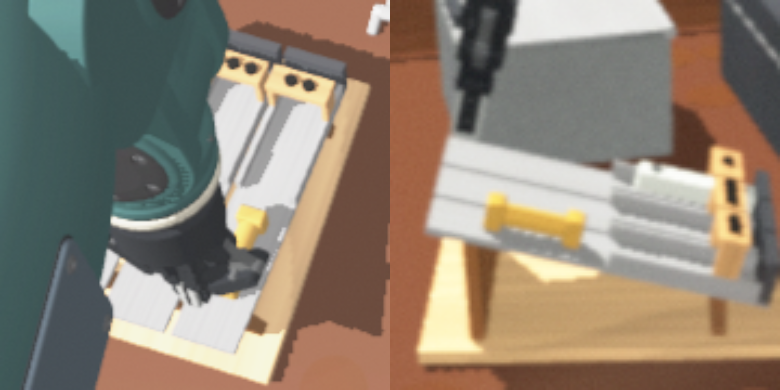

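```bash
python3 -m pendant '[[0,[0,0,0.025],[0,0,0]],[0,[0,0,0.02],[0,0,0]],[0,[0,0,0.010],[0,0,0]],[0,[0,0.006,0],[0,0,0]],[0,[0,0.008,0],[0,0,0]],[0,[0,0.01,0],[0,0,0]],[0,[0,0.01,0],[0,0,0]],[0,[0,0.01,0],[0,0,0]],[0,[0,0.01,0],[0,0,0]],[0,[0,0.01,0],[0,0,0]],[0,[0,0,0],[0,0,0]]]' 40
python3 - <<'E'
from h import *
import cv2
delta(lane(2,(-87,0,36)),-12.1,15)
for n in("side","top"): cv2.imwrite(f"pics/{n}11.png",manip.camera(n)[:,:,::-1])
t=cv2.imread('pics/top11.png');s=cv2.imread('pics/side11.png')
cv2.imwrite('pics/d11.png',np.hstack([cv2.resize(t[130:310,90:270],(390,390)),cv2.resize(s[120:250,240:370],(390,390))]))
E
```

```text
t: 18.62
position: [522.9, 79.5, 127.1]
orientation: [0.771, 0.624, -0.082, -0.101]
contact_force: [0.3, -0.3, -0.9]
finger_gap: -0.2
t 18.62 pos [522.9  79.5 127.1] gap -0.2 F [ 0.3 -0.3 -0.9]
shift mm (tool now) [-0.4 94.  -0.1] shift in target frame [-0.3 94.  -0.1] rot deg [0.02 0.01 0.05]
```

View pics/d11.png

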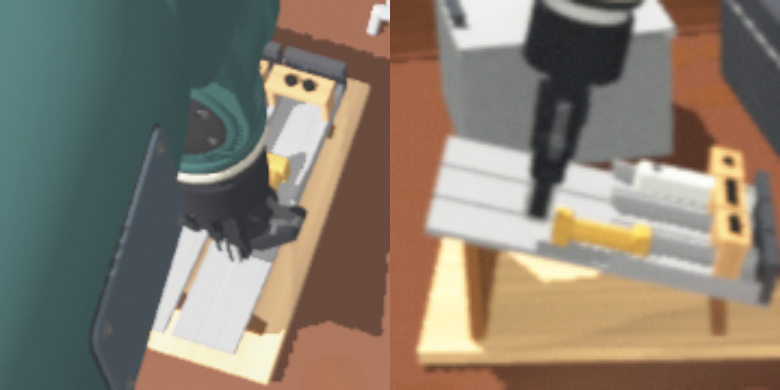

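```bash
python3 -m pendant '[[0,[0,0.008,0],[0,0,0]],[0,[0,0.008,0],[0,0,0]],[0,[0,0.008,0],[0,0,0]],[0,[0,0.008,0],[0,0,0]],[0,[0,0,0],[0,0,0]],[0,[0,0,0],[0,0,0]]]' 40
python3 - <<'E'
from h import *
import cv2
delta(lane(2,(-87,0,36)),-12.1,15)
for n in("side","top"): cv2.imwrite(f"pics/{n}12.png",manip.camera(n)[:,:,::-1])
t=cv2.imread('pics/top12.png');s=cv2.imread('pics/side12.png')
cv2.imwrite('pics/d12.png',np.hstack([cv2.resize(t[130:230,160:260],(390,390)),cv2.resize(s[150:230,300:380],(390,390))]))
E
```

```text
t: 19.22
position: [551.7, 73.4, 119.3]
orientation: [0.771, 0.624, -0.082, -0.102]
contact_force: [-0.9, 0.1, 0.7]
finger_gap: -0.0
t 19.22 pos [551.7  73.4 119.3] gap -0.0 F [-0.9  0.1  0.7]
shift mm (tool now) [-0.5 63.6 -0.1] shift in target frame [-0.4 63.6 -0.1] rot deg [-0.02  0.02  0.06]
```

View pics/d12.png

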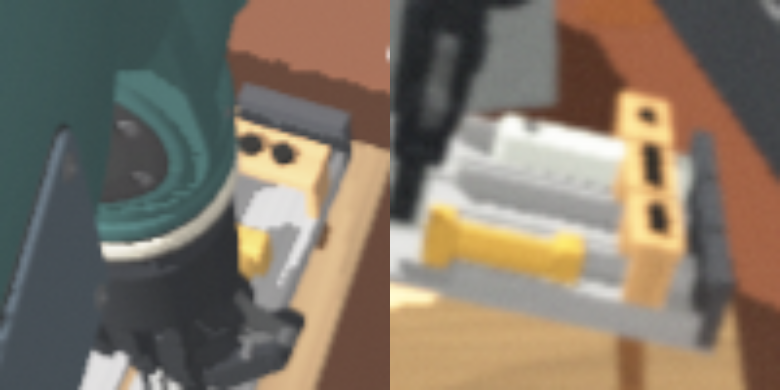

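The pin lies straight and centred between the lane 2 walls, just short of the bridge. I keep pushing.

```bash
python3 -m pendant '[[0,[0,0.008,0],[0,0,0]],[0,[0,0.008,0],[0,0,0]],[0,[0,0.008,0],[0,0,0]],[0,[0,0.008,0],[0,0,0]],[0,[0,0.008,0],[0,0,0]],[0,[0,0.008,0],[0,0,0]],[0,[0,0.006,0],[0,0,0]],[0,[0,0.004,0],[0,0,0]],[0,[0,0,0],[0,0,0]],[0,[0,0,0],[0,0,0]]]' 40
python3 - <<'E'
from h import *
delta(lane(2,(-87,0,36)),-12.1,15)
E
```

```text
t: 20.15
position: [606.2, 61.8, 104.5]
orientation: [0.771, 0.624, -0.082, -0.102]
contact_force: [-0.2, 0.2, -0.3]
finger_gap: -0.1
t 20.15 pos [606.2  61.8 104.5] gap -0.1 F [-0.2  0.2 -0.3]
shift mm (tool now) [-0.5  5.9  0. ] shift in target frame [-0.5  5.9  0. ] rot deg [-0.01  0.02  0.07]
```

```bash
python3 -m pendant '[[0,[0,0.003,0],[0,0,0]],[0,[0,0.002,0],[0,0,0]],[0,[0,0,0],[0,0,0]],[0,[0,0,0],[0,0,0]]]' 40
python3 -m pendant '[[0,[0,0.0015,0],[0,0,0]],[0,[0,0,0],[0,0,0]],[0,[0,0,0],[0,0,0]]]' 40
python3 - <<'E'
from h import *
delta(lane(2,(-87,0,36)),-12.1,15)
E
```

```text
t: 20.48
position: [610.9, 60.9, 103.4]
orientation: [0.771, 0.624, -0.082, -0.101]
contact_force: [0.0, 1.1, 0.6]
finger_gap: -0.1
t: 20.73
position: [611.4, 60.8, 103.2]
orientation: [0.771, 0.624, -0.083, -0.102]
contact_force: [-5.6, 0.8, 4.2]
finger_gap: -0.0
t 20.73 pos [611.4  60.8 103.2] gap -0.0 F [-5.6  0.8  4.2]
shift mm (tool now) [-0.6  0.4  0.2] shift in target frame [-0.6  0.4  0.2] rot deg [-0.1   0.02  0.08]
```

```bash
python3 -m pendant '[[0,[0,0.001,0],[0,0,0]],[0,[0,0,0],[0,0,0]],[0,[0,0,0],[0,0,0]]]' 40
python3 -m pendant '[[0,[0,-0.005,0],[0,0,0]],[0,[0,-0.02,-0.01],[0,0,0]],[0,[0,-0.01,-0.04],[0,0,0]],[0,[0,0,-0.04],[-5,0,0]],[0,[-0.03,0,-0.03],[-5,0,0]],[0,[-0.04,0,0],[-5,0,0]],[0,[-0.04,0,0],[0,0,0]],[0,[-0.04,0,0],[0,0,0]],[0,[-0.04,0,0],[0,0,0]],[0,[-0.04,0,0],[0,0,0]],[0,[-0.04,0,0],[0,0,0]],[0,[-0.04,0,0],[0,0,0]]]' 40
python3 -m pendant '[[0,[-0.04,0,0],[0,0,0]],[0,[-0.04,0,0],[0,0,0]],[0,[-0.04,0,0],[0,0,0]],[0,[-0.04,0,0],[0,0,0]],[0,[0,0,0],[0,0,0]]]' 40
python3 - <<'E'
from h import *
import cv2
for n in("side","top"): cv2.imwrite(f"pics/{n}13.png",manip.camera(n)[:,:,::-1])
t=cv2.imread('pics/top13.png');s=cv2.imread('pics/side13.png')
cv2.imwrite('pics/d13.png',np.hstack([cv2.resize(t[130:230,160-40:260-40],(390,390)),cv2.resize(s[150:230,300:380],(390,390))]))
E
```

```text
t: 20.98
position: [611.5, 60.8, 103.1]
orientation: [0.77, 0.624, -0.083, -0.103]
contact_force: [-10.6, 1.5, 8.9]
finger_gap: 0.3
t: 21.98
position: [542.6, -243.0, 228.0]
orientation: [0.777, 0.629, 0.0, 0.0]
contact_force: [0.6, 0.0, 0.8]
finger_gap: -0.4
t: 22.4
position: [508.2, -403.7, 226.9]
orientation: [0.779, 0.627, -0.001, 0.001]
contact_force: [0.3, -0.1, -0.9]
finger_gap: 0.4
```

View pics/d13.png

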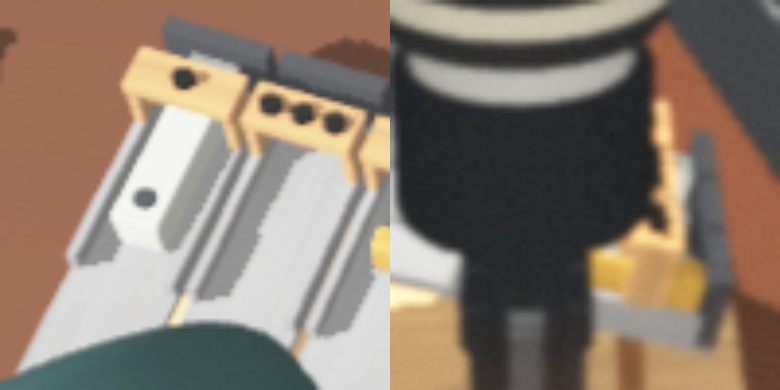

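View pics/top13.png

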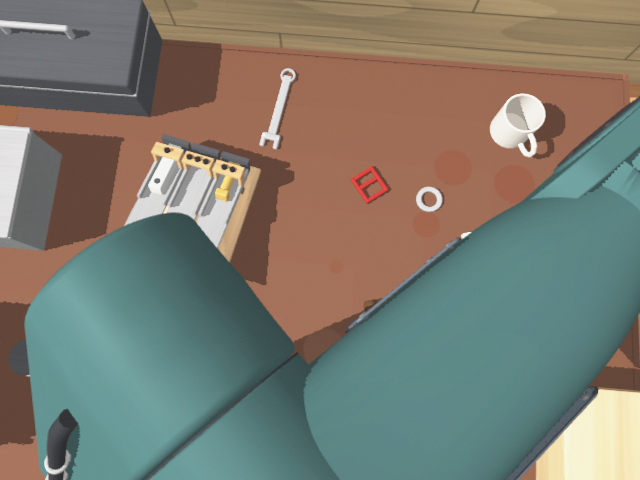

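The crossbar is under the one-stud bridge and the pin under the two-stud bridge, seen from the top at (160,180) and (228,182). The buckle and ring haven't moved. Now I check the uphill ends against where they should be with both parts on the stop.

```bash
python3 - <<'E'
from h import *
import cv2
t=cv2.imread('pics/top13.png');x0,y0,S=140,130,6
c=cv2.resize(t[y0:y0+90,x0:x0+120],None,fx=S,fy=S,interpolation=cv2.INTER_CUBIC)
for l,x in((1,-100),(2,-76)):
    q=np.array([lane(l,(x,y,z)) for y,z in((12,24),(-12,24),(-12,0),(12,0))])
    p=((proj("top",q)-[x0-.5,y0-.5])*S).astype(int); cv2.polylines(c,[p],True,(0,0,255),1)
    print(l,proj("top",q).round(1).tolist())
cv2.imwrite('pics/e13.png',c)
E
```

```text
1 [[148.0, 185.2], [160.3, 188.9], [162.6, 195.5], [150.6, 191.9]]
2 [[214.6, 192.8], [226.9, 196.5], [227.8, 202.9], [215.7, 199.4]]
```

View pics/e13.png

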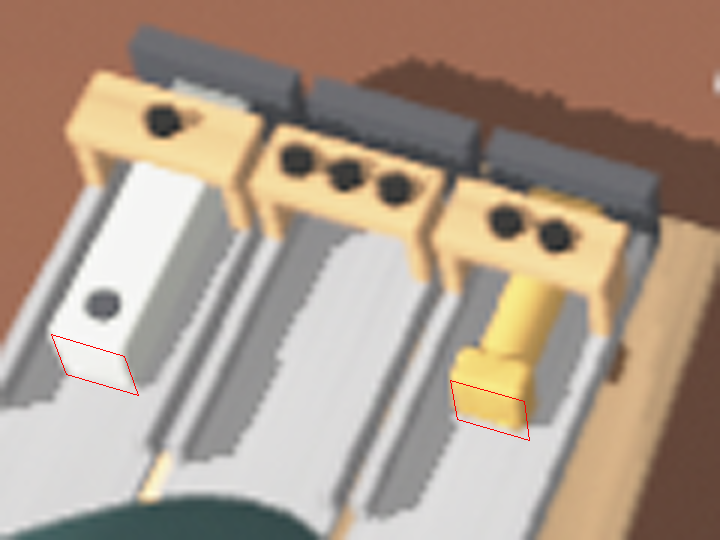

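Both uphill ends sit on the predicted seated outlines, and the top view shows each front end meeting its stop. The arm is clear, so I hand in.

```bash
python3 - <<'E'
from cell import manip
s=manip.read_state();print(s["t"],s["contact_force"].round(1),abs(s["dq"]).max().round(3))
print(manip.finish_job())
E
```

```text
22.5 [0.2 0.1 0.8] 0.042
the job is handed in; nothing more can be done
None
```

I loaded the 100 mm crossbar into the one-stud lane first, then the brass pin into the two-stud lane. I laid each on the deck parallel to the slope, then slid it under the bridge with closed fingers. I handed the job in at t = 22.5 s of the 67 s allowed.

**Seated against the stops:** pushing force rose from near zero to about 14 N for both the bar and the pin. The fingertips were then within about 0.5 mm of where each part should end. In the last top view, both uphill ends matched the predicted outlines to about 1–2 mm.

**Everything else:** in the same view the three-stud lane was empty, and the buckle and ring were where they started. The screwdriver was mostly hidden by the arm, so I couldn't confirm it by eye; no move went down near it. At hand-in the arm was up and clear of everything, and the wrist force was under 1 N.

**Disagreements:** the two cameras differed by about 4–5 mm on the pin's sideways position, but the grasp still worked. The gripper read 16 mm on the 18 mm shaft, and the pin didn't slip.

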